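# Fit the reamer to the citrus press and hold it down

### The arm

A 7-joint arm with a two-finger parallel gripper is mounted at the origin on the work surface. World frame = base frame: x ahead of the robot, y to its left, z up, the work surface at z = 0. Lengths are in m, angles in rad, forces in N, time in s.
With the tool pointing down it reaches from about 0.4 to 0.875 m from the base axis. Payload 19.3 kg.
Tool frame: the origin (TCP) lies at the very end of the fingers, on their centre line; the grasp point (between the pads) lies 19 mm behind it; z points along the fingers, y is the line along which they close (so a half turn about z gives the same grasp; the last joint's range is limited). The gripper opens to 85 mm and grips with 20 to 120 N. Pads are 22 mm wide; open, the fingers measure 114 mm over their backs; the gripper's body (76 mm by 85 mm) begins 54 mm behind the grasp point. The pads swing forward as they close: fully open they stand 13 mm farther back than shut.
Start: joints at [1.087, 0.521, -0.036, 1.599, 0.021, 1.021, -0.113], TCP at [0.251, -0.572, 0.231] pointing down, gripper open.
Joint ranges: [-2.91, 2.91], [-0.3, 2.13], [-1.5, 1.42], [0.17, 2.43], [-1.26, 4.41], [0.16, 1.93], [-2.52, 2.52]. Speed limits (rad/s): [1.89, 1.89, 2.39, 2.39, 3.01, 3.01, 3.01].

### API

Orientations are given as [roll, pitch, yaw] about the fixed x, y, z axes, in that order (R = Rz(yaw) Ry(pitch) Rx(roll)).
In Python, from workcell import bot gives the robot as it stands.
- The arm moves only by the shell command python3 -m crank 'ROWS' [FORCE]. ROWS is a JSON object of lists of equal length, an entry for each row: "travel": the shift along the world's x, y, z in cm, a list of three; "turn": the turn, a rotation vector about the world's x, y, z in degrees, a list of three; "gripper": the closure, from 0 (fully open) to 1 (shut). A call has exactly 5 rows; each row is the pose to reach, as a shift and turn from the pose commanded when the call began; what a row does not reach only later rows make up. A row lasts 1/10 s, in which the tool goes at most 50 mm and 8.59 degrees, less where a joint would pass 70% of its speed; a pose out of reach is approached as far as the arm can. A call with a gripper value outside its range is refused whole. The fingers move at their own pace and stop on an object; FORCE is the grip in N (left out, the last holds). Time passes only in rows, so rows that repeat a pose let the fingers close, or fill a call up. It gives the time, the measured TCP pose, the force, the opening and the grip force at its end, in the units of the state.
- bot.observe(): the state, without advancing time (a new reading comes with each control period).
- bot.grab_frame(name): name is "scene" or "top" or "wrist"; returns a dict with "pixels" (400x640x3 uint8, red, green, blue), "fx", "fy", "cx", "cy" (pixels), "dist" ([k1, k2, p1, p2, k3] as OpenCV has them; the pictures are not rectified), "extrinsics" (4x4, takes a point from world to camera coordinates). Camera axes: x right, y down, z forward; pixel columns grow to the right and rows downward; lengths in m; the calibration is good to about 2 mm. A picture is of the moment at which its call begins. There is no depth.
- bot.job_done(): hands the job in; it is judged then, once.
The state is a dict: "clock": time; "qpos": joint angles; "qd": joint speeds; "joint_efforts": joint torques, N m; "position": TCP position; "tool_rot": TCP orientation; "force": force on the tool from outside, world axes, zero at the start; "moment": the same for the moment, N m; "grip_width": finger opening in m; "finger_force": force on a finger pad.
Only numpy, scipy, OpenCV 4.12 (cv2) and the standard library are available. Lean on these libraries where they do the work, as an engineer would, in place of code of your own. Each camera call takes 0.05 s, during which the arm holds its last target. There are 200 camera calls.

### The job

Get the citrus press running: slip the blade of the palette knife into the notch at the front of its dust cover, lever the cover up and push it back past upright (with the knife, never with the gripper), then lay the knife flat on the worktop and let go of it. Slide the reamer, dome up, over the press until its socket drops onto the drive pin hidden beneath it, then press it fully down against the spring. Finish while still holding it down (do not let go at the end), and leave the other things on the worktop where they are.

Things in the scene. Friction and masses are not known exactly. Their poses are not given: they have to be found in the camera images.
- press: citrus press base, fixed: white box with steel top, 170 mm (its x) by 160 by 70 mm high. Origin under its centre; front (the notch side) faces its -x, z up. Its flat top is the deck. At the deck's middle stands a steel drive pin (14 mm diameter, tapered tip, 24 mm high) through a black spring collar (32 mm diameter, top 10 mm above the deck when up). The cover hides both until opened
- pin_top (a point): tip of the drive pin, 94 mm above the worktop, on the pin's upright axis
- collar (a joint): travel of the spring collar round the pin in m: 0 up, 0.006 fully down. Needs about 3 N to start moving and 10 N to be fully down; the reamer's weight alone does not move it
- cover (a joint): opening angle of the dust cover in rad: 0 closed (starts within 0.05), 1.57 upright, 2.0 fully back. A stiff hinge: it stays where it is left, and needs about 2 N at its front edge to move
- cover_shell: grey dust cover, a shallow shell open below: 140 mm (its x) by 136 by 32 mm high outside, walls 4 mm, inner ceiling 28 mm above its bottom edge. Origin on the hinge axis at its rear bottom edge (at deck level, 70 mm behind the pin); from there it reaches to -x in its own frame; its z is up when closed
- cover_hinge (a point): middle of the cover's hinge axis, at deck level 70 mm behind the pin; the axis runs along the press's y and the front edge swings up and back
- notch (a point): middle of the notch in the cover's front wall, on the outer face: 140 mm in front of the hinge, 4.5 mm above the deck when closed. The notch is 46 mm wide and 9 mm high from the wall's bottom edge; behind it is free space for 50 mm. Moves with the cover
- knife: palette knife lying flat, 188 mm long, about 90 g. x points along the blade away from the handle, z up. Origin in its underside beneath the grip point. Wooden handle 20 mm wide and 20 mm high, from 72 mm behind the origin to 24 mm ahead; steel blade 24 mm wide, 2.5 mm thick, its middle plane 5.5 mm above the origin, round tip 116 mm ahead of it
- knife_grip (a point): grip point in the handle, 10 mm above the knife's underside, near its centre of mass
- knife_tip (a point): tip of the blade, 116 mm ahead of the grip point and 4.5 mm lower
- reamer: white reamer standing dome up: disc 84 mm in diameter, 10 mm thick; on it a straight neck 40 mm in diameter, 10 to 52 mm above the underside (grip it 28 mm up or higher), then a ribbed dome to 69 mm. Origin at the centre of the underside, z up; there a socket 17 mm wide, 28 mm deep opens down. About 120 g. Dropped on the pin, its underside rests on the collar, 10 mm above the deck
- spoon: a spoon with wooden handle lying flat, 220 mm long, in front of the citrus press; origin mid-length, underside; to be left alone
- mug: a white mug, 80 mm wide, 90 mm high, standing; origin under its centre; to be left alone
- jar: a squat glass jar with steel cap, 60 mm wide, 85 mm high; origin under its centre; to be left alone
- eggcup: a small white cup, 48 mm wide, 55 mm high; origin under its centre; to be left alone
- shaker: a narrow white shaker with steel cap, 42 mm wide, 80 mm high; origin under its centre; to be left alone
There are look-alikes about, which are no part of the job. Of the things that look like the knife, take the one that is farthest from the robot's base at the start. Leave any black look-alike of the reamer alone.

How it is judged:
By the outcome, as a careful person would: the job done as asked, in the order asked, and still so for the second after the job is handed in, while the arm keeps its last pose, push and grip.
It also fails if it takes over 70 s, if anything falls off the work surface, if the arm or the gripper's body presses on something with over 40 N, if the wrist force passes 120 N, or if a joint passes its speed limit or range.

## Working session

There is one attempt and no reset: what is moved stays moved. The work goes in short steps, Python scripts to look and compute and a shell command to move; the robot and the scene stay as the last step left them, time stands still between calls to the robot, and variables do not carry over. Pictures are saved under pics/ and viewed, at most 14 in all, crops included, and the job is handed in when it is done.

```bash
ls; mkdir -p pics; python3 - <<'E'
from workcell import bot
import cv2,numpy as np
s=bot.observe();print(s)
for n in("scene","top","wrist"):
    f=bot.grab_frame(n);np.save(f'pics/{n}0.npy',f,allow_pickle=True)
    cv2.imwrite(f'pics/{n}0.png',f['pixels'][:,:,::-1]);print(n,f['fx'],f['fy'],f['cx'],f['cy'],f['dist'],np.round(f['extrinsics'],4).tolist())
E
```

```text
pics
{'clock': 0.0, 'qpos': array([ 1.08680166,  0.52203728, -0.03631576,  1.5999614 ,  0.02122254,
        1.02107978, -0.11281537]), 'qd': array([-0.0010928 ,  0.0003979 , -0.00027298, -0.00129119,  0.00107517,
       -0.00204221, -0.00098917]), 'joint_efforts': array([-1.07232307e-03, -9.27120137e+01,  1.97946198e+00, -3.69941032e+01,
        1.77650439e-02,  8.01346963e-03, -5.44800173e-05]), 'position': array([ 0.25113601, -0.57198642,  0.23072805]), 'tool_rot': array([-3.14049703e+00,  1.01532439e-04,  4.13770234e-01]), 'force': array([-0.10647708,  0.61288767, -0.09126774]), 'moment': array([-0.01552163, -0.10432567, -0.00704381]), 'finger_force': 0.0, 'grip_width': 0.0852579695864191}
scene 421.380574748368 421.380574748368 319.60758791521516 206.53612269546628 [-0.0688951  0.         0.         0.         0.       ] [[-0.052, 0.9985, 0.0179, 0.0347], [0.6992, 0.0492, -0.7133, -0.2981], [-0.7131, -0.0246, -0.7007, 1.6856], [0.0, 0.0, 0.0, 1.0]]
top 401.38707861997 401.38707861997 313.4174603068276 200.36026720871453 [0.00127233 0.         0.         0.         0.        ] [[0.0239, -0.9996, 0.015, -0.0165], [-0.9798, -0.0264, -0.1985, 0.5175], [0.1988, -0.0099, -0.98, 1.1788], [0.0, 0.0, 0.0, 1.0]]
wrist 339.8557420110526 339.8557420110526 316.33156575719545 197.5943305716778 [-0.02058886  0.          0.          0.          0.        ] [[0.4016, -0.9158, -0.0009, -0.6254], [-0.8712, -0.3824, 0.3077, -0.0406], [-0.2822, -0.1228, -0.9515, 0.38], [0.0, 0.0, 0.0, 1.0]]
```

View pics/top0.png

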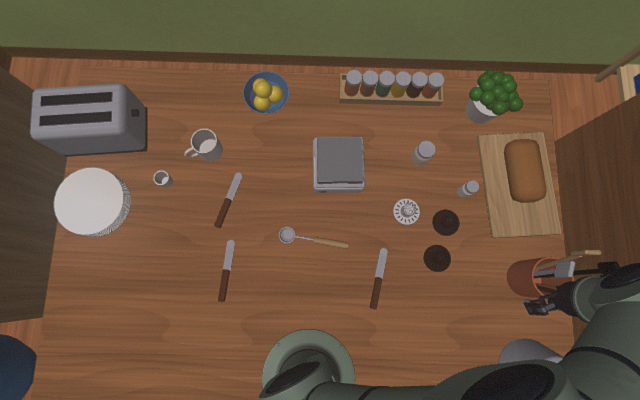

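View pics/scene0.png

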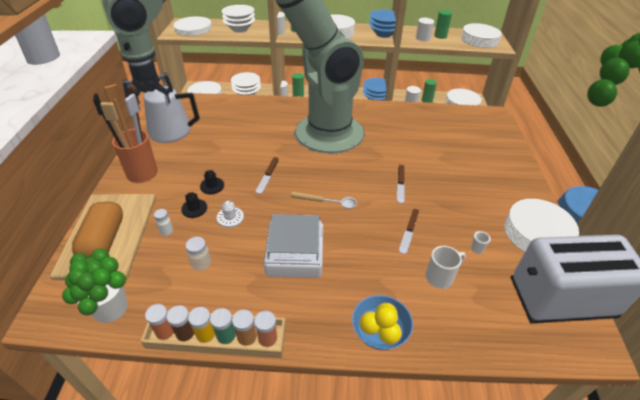

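The top view shows three knife look-alikes: A at (228,200), B at (227,270) and C at (379,278). The base is at (309,370), so A is the farthest and is the one to take. The white reamer is at (406,211) and the black look-alikes are at (445,222) and (437,258). The press is at (339,165), with the spoon in front of it at (315,240), so its notch faces the robot.

```bash
cat > h.py <<'E'
import numpy as np,cv2
from workcell import bot
from scipy.spatial.transform import Rotation as Ro
def K(f):return np.array([[f['fx'],0,f['cx']],[0,f['fy'],f['cy']],[0,0,1.]])
def world(f,px,z):
    p=cv2.undistortPoints(np.array(px,float).reshape(-1,1,2),K(f),np.array(f['dist'])).reshape(-1,2)
    E=f['extrinsics'];R=E[:3,:3];c=-R.T@E[:3,3]
    d=np.c_[p,np.ones(len(p))]@R
    return c+d*((z-c[2])/d[:,2])[:,None]
def proj(f,P):
    E=f['extrinsics'];return cv2.projectPoints(np.array(P,float).reshape(-1,1,3),cv2.Rodrigues(E[:3,:3])[0],E[:3,3],K(f),np.array(f['dist']))[0].reshape(-1,2)
def load(n):return np.load(f'pics/{n}0.npy',allow_pickle=True).item()
def crop(f,x0,x1,y0,y1,k):return cv2.resize(f['pixels'][y0:y1,x0:x1,::-1],None,fx=k,fy=k,interpolation=cv2.INTER_CUBIC)
E
python3 - <<'E'
from h import *
t=load('top');s=load('scene')
a=crop(t,205,255,165,235,8);b=crop(t,305,372,130,200,5)
c=crop(s,255,335,205,285,5)
im=np.zeros((600,800,3),np.uint8)
im[:560,:400]=a;im[:200,400:]=0
b2=cv2.resize(b,(335,350))[:,:];im[:300,400:687]=cv2.resize(b,(287,300));im[300:600,400:700]=cv2.resize(c,(300,300))
cv2.imwrite('pics/c1.png',im)
# knife A by colour
for n,(x0,x1,y0,y1) in dict(A=(205,255,165,235)).items():
    p=t['pixels'][y0:y1,x0:x1].astype(int)
    bl=(p.min(2)>150)&(np.ptp(p,axis=2)<30); hd=(p.max(2)<110)
    for m in(bl,hd):
        q=np.argwhere(m)[:,::-1]+[x0,y0];print(n,len(q),q.min(0),q.max(0),q.mean(0))
        print(world(t,[q.mean(0)],.01))
x0,x1,y0,y1=388,424,194,228
p=t['pixels'][y0:y1,x0:x1].astype(int);m=(p.min(2)>140)&(np.ptp(p,axis=2)<40);q=np.argwhere(m)[:,::-1]+[x0,y0];print(q.min(0),q.max(0));print(world(t,[(q.min(0)+q.max(0))/2],.01))
E
```

```text
Traceback (most recent call last):
ValueError: zero-size array to reduction operation minimum which has no identity
```

View pics/c1.png

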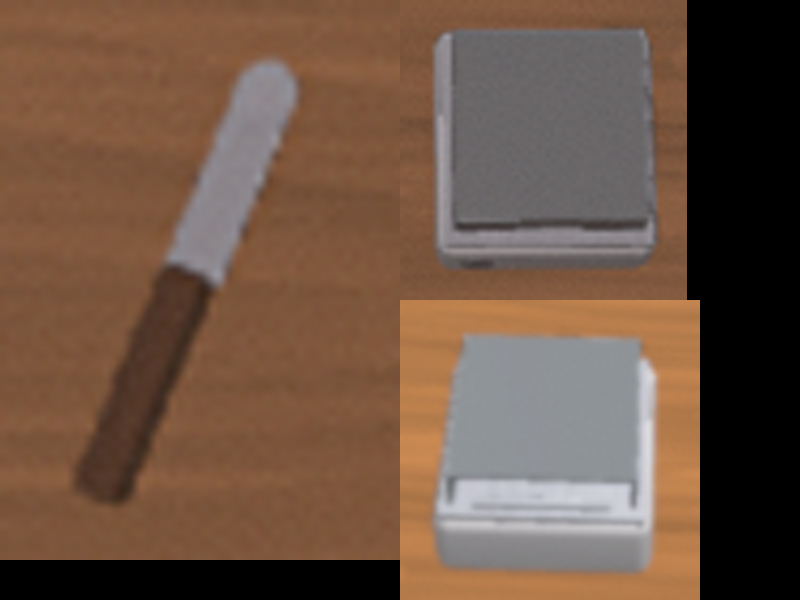

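```bash
python3 - <<'E'
from h import *
t=load('top');s=load('scene')
print('knife',world(t,[[238.5,172.2],[217,226.3]],.01).round(4).tolist())
c=world(t,[[317.5,136.7],[361.9,136.7],[362.7,181.3],[317.5,181.8]],.102);print(c.round(4).tolist(),c.mean(0))
# scene: bottom crop scale 300/80=3.75 from (255,205)
d=np.array([[465,335],[640,340],[640,480],[445,480]])-[400,300];d=d/3.75+[255,205]-.4
c=world(s,d,.102);print(c.round(4).tolist(),c.mean(0))
r=t['pixels'][194:228,388:424].astype(int);m=(r[:,:,2]>r[:,:,0]*.75)&(r.min(2)>90);q=np.argwhere(m)[:,::-1]+[388,194]
print(len(q),q.min(0),q.max(0),q.mean(0));print(world(t,[(q.min(0)+q.max(0))/2],.01))
for n,p in dict(spoonhead=[287,235],spoonend=[347,245],mug=[204,158],egg=[162,185],jar=[424,160],shaker=[464,193],kb=[227,270],bk1=[445,222],kc=[379,278],bk2=[437,258]).items():print(n,world(t,[p],.0)[0].round(3))
E
```

```text
knife [[0.612, 0.2388, 0.01], [0.4356, 0.295, 0.01]]
[[0.7052, -0.0106, 0.102], [0.7091, -0.1456, 0.102], [0.5694, -0.148, 0.102], [0.5641, -0.0137, 0.102]] [ 0.63693792 -0.07946337  0.102     ]
[[0.571, -0.1441, 0.102], [0.567, -0.01, 0.102], [0.7046, -0.0026, 0.102], [0.7139, -0.1393, 0.102]] [ 0.63914745 -0.07399274  0.102     ]
538 [393 198] [419 224] [406.00371747 211.14312268]
[[ 0.49979057 -0.29778521  0.01      ]]
spoonhead [0.415 0.076 0.   ]
spoonend [ 0.389 -0.112  0.   ]
mug [0.659 0.355 0.   ]
egg [0.565 0.482 0.   ]
jar [ 0.673 -0.363  0.   ]
shaker [ 0.566 -0.489  0.   ]
kb [0.302 0.257 0.   ]
bk1 [ 0.469 -0.424  0.   ]
kc [ 0.289 -0.212  0.   ]
bk2 [ 0.355 -0.394  0.   ]
```

```bash
python3 -m crank '{"travel":[[1.3,4.4,0],[2.6,8.8,0],[3.9,13.2,0],[5.2,17.6,0],[6.5,22,0]],"turn":[[0,0,-2],[0,0,-4],[0,0,-6],[0,0,-8],[0,0,-10]],"gripper":[0,0,0,0,0]}' 100
python3 -m crank '{"travel":[[1.3,4.4,0],[2.6,8.8,0],[3.9,13.2,0],[5.2,17.6,0],[6.5,22,0]],"turn":[[0,0,-2],[0,0,-4],[0,0,-6],[0,0,-8],[0,0,-10]],"gripper":[0,0,0,0,0]}'
python3 -m crank '{"travel":[[1.3,4.4,0],[2.6,8.8,0],[3.9,13.2,0],[5.2,17.6,0],[6.5,22,0]],"turn":[[0,0,-2],[0,0,-4],[0,0,-6],[0,0,-8],[0,0,-10]],"gripper":[0,0,0,0,0]}'
python3 -m crank '{"travel":[[1.3,4.4,0],[2.6,8.8,0],[3.9,13.2,-1],[5.5,18.6,-2],[5.5,18.6,-3]],"turn":[[0,0,-2],[0,0,-5],[0,0,-8],[0,0,-11.4],[0,0,-11.4]],"gripper":[0,0,0,0,0]}'
```

```text
clock: 0.65
position: [0.3164, -0.3504, 0.2312]
tool_rot: [-3.142, -0.0, 0.238]
force: [0.7, 0.4, 0.4]
grip_width: 0.0854
finger_force: 0.0
clock: 1.15
position: [0.3814, -0.1305, 0.2314]
tool_rot: [3.141, -0.0, 0.063]
force: [0.8, -0.3, -0.4]
grip_width: 0.0854
finger_force: 0.0
clock: 1.65
position: [0.4464, 0.0896, 0.2314]
tool_rot: [3.142, -0.0, -0.111]
force: [1.0, -1.0, -0.4]
grip_width: 0.0853
finger_force: 0.0
clock: 2.15
position: [0.5012, 0.2719, 0.2024]
tool_rot: [-3.141, 0.001, -0.308]
force: [-1.2, -0.9, -0.2]
grip_width: 0.0853
finger_force: 0.0
```

```bash
python3 - <<'E'
from h import *
f=bot.grab_frame('wrist');np.save('pics/w10.npy',f,allow_pickle=True)
im=f['pixels'][:,:,::-1].copy()
th=np.radians(-17.7);o=np.array([.5015,.2741]);d=np.array([np.cos(th),np.sin(th)])
P=[[*(o+k*d),z] for k,z in((.116,.0055),(.024,.02),(0,.02),(-.072,.02))]
for p in proj(f,P):cv2.circle(im,tuple(int(v) for v in p.round()),3,(0,255,0),1)
print(proj(f,P));cv2.imwrite('pics/w1.png',im);print(bot.observe()['position'])
E
```

```text
[[312.68902265  46.04980058]
 [312.82121506 148.05504936]
 [312.89339047 172.39121391]
 [313.09569489 239.36700538]]
[0.49979201 0.27781948 0.20016027]
```

View pics/w1.png

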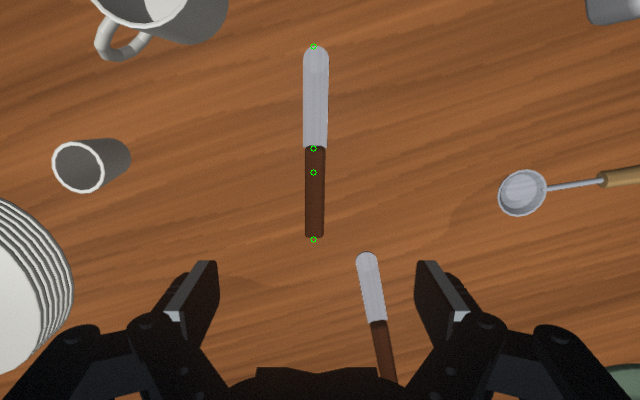

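Knife A lies along the image column near 316 (tip at 45, butt at 241), which is about 2 mm to the right of my estimate. It is confirmed as the farthest one, so I'm descending.

```bash
python3 -m crank '{"travel":[[0,-0.2,-4.5],[0,-0.2,-9],[0,-0.2,-13],[0,-0.2,-16],[0,-0.2,-18]],"turn":[[0,0,-0.5],[0,0,-0.5],[0,0,-0.5],[0,0,-0.5],[0,0,-0.5]],"gripper":[0,0,0,0,0]}'
python3 -m crank '{"travel":[[0,0,-1],[0,0,-1.8],[0,0,-1.8],[0,0,-1.8],[0,0,-1.8]],"turn":[[0,0,0],[0,0,0],[0,0,0],[0,0,0],[0,0,0]],"gripper":[0,0,0.4,0.8,1]}' 100
python3 -m crank '{"travel":[[0,0,0],[0,0,0],[0,0,0],[0,0,0],[0,0,0]],"turn":[[0,0,0],[0,0,0],[0,0,0],[0,0,0],[0,0,0]],"gripper":[1,1,1,1,1]}'
```

```text
clock: 2.7
position: [0.4994, 0.2685, 0.02]
tool_rot: [3.14, 0.003, -0.315]
force: [1.4, -1.1, 0.9]
grip_width: 0.0855
finger_force: 0.0
clock: 3.2
position: [0.501, 0.2693, 0.0054]
tool_rot: [-3.14, 0.0, -0.315]
force: [0.2, 0.6, 0.2]
grip_width: 0.0439
finger_force: 0.0
clock: 3.7
position: [0.5008, 0.2692, 0.0054]
tool_rot: [-3.141, 0.0, -0.315]
force: [-3.3, -1.6, 15.3]
grip_width: 0.0172
finger_force: 98.6
```

```bash
python3 -m crank '{"travel":[[0,0,1],[0,0,4],[0,0,8],[-0.5,-2,12],[-1.5,-6,12]],"turn":[[0,0,0],[0,0,0],[0,0,0],[0,0,2],[0,0,4]],"gripper":[1,1,1,1,1]}' 110
python3 -m crank '{"travel":[[-1,-4.5,0],[-2,-9,0],[-3,-13.5,0],[-4,-18,0],[-4.5,-22,0]],"turn":[[0,0,3],[0,0,6],[0,0,9],[0,0,12],[0,0,15]],"gripper":[1,1,1,1,1]}'
python3 -m crank '{"travel":[[-0.5,-3.6,0],[-1.1,-7.2,0],[-1.1,-7.2,0],[-1.1,-7.2,0],[-1.1,-7.2,0]],"turn":[[0,0,1.2],[0,0,1.2],[0,0,1.2],[0,0,1.2],[0,0,1.2]],"gripper":[1,1,1,1,1]}'
python3 - <<'E'
from h import *
s=bot.observe();print(s['position'],s['tool_rot'],s['force'],s['moment'])
f=bot.grab_frame('wrist');np.save('pics/w20.npy',f,allow_pickle=True)
g=bot.grab_frame('scene');np.save('pics/s20.npy',g,allow_pickle=True)
im=np.zeros((600,800,3),np.uint8);im[:400,:640]=f['pixels'][:,:,::-1]
c=crop(g,240,400,130,230,4);im[400:600,:320]=cv2.resize(c,(320,200))
t=bot.grab_frame('top');np.save('pics/t20.npy',t,allow_pickle=True);im[400:600,320:720]=cv2.resize(crop(t,260,400,125,205,5),(400,200))
cv2.imwrite('pics/w2.png',im)
E
```

```text
clock: 4.2
position: [0.4876, 0.2117, 0.1294]
tool_rot: [-3.135, -0.005, -0.241]
force: [1.1, -1.9, -1.4]
grip_width: 0.0172
finger_force: 108.0
clock: 4.7
position: [0.4394, -0.0131, 0.1251]
tool_rot: [3.141, 0.001, 0.018]
force: [0.9, 0.3, -0.9]
grip_width: 0.0172
finger_force: 108.1
clock: 5.2
position: [0.4297, -0.0822, 0.1248]
tool_rot: [-3.141, 0.001, 0.038]
force: [-0.5, 0.6, -0.6]
grip_width: 0.0175
finger_force: 108.1
[ 0.42974505 -0.08218732  0.12479016] [-3.14139397e+00  6.22042224e-04  3.82123176e-02] [-0.46841127  0.63185466 -0.56270018] [-0.02668475 -0.02295669  0.06038759]
```

View pics/w2.png

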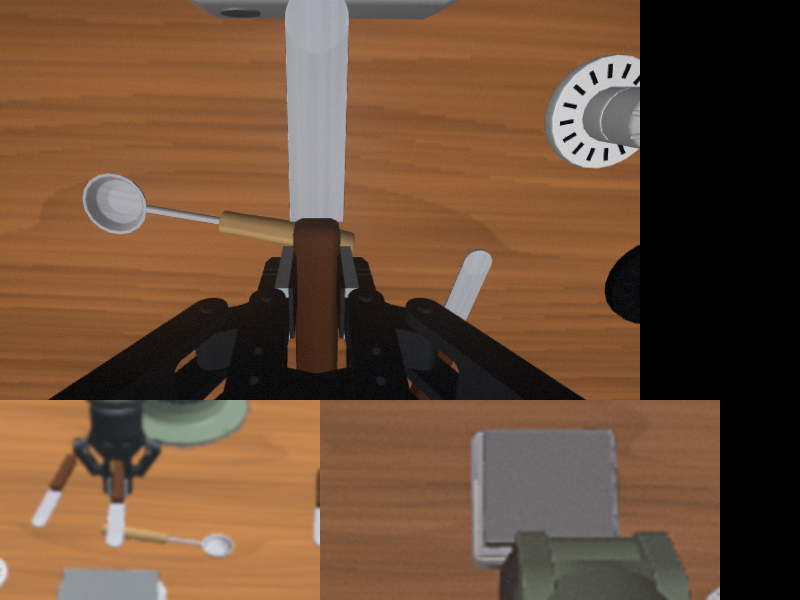

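```bash
python3 - <<'E'
from h import *
f=load('w2');p=f['pixels'].astype(int)
s=bot.observe();P=s['position'];R=Ro.from_euler('xyz',s['tool_rot']).as_matrix();d=R[:,0];l=R[:,1]
zb=P[2]-.0054
def kp(x,y,z):q=P+d*x+l*y;return [q[0],q[1],zb+z]
for x in(.116,.09,.06,.03,.024):
    a=proj(f,[kp(x,-.012,.00675),kp(x,.012,.00675),kp(x,0,.00675)]);r=int(round(a[2,1]));
    if r<0: print(x,a.round(1).tolist());continue
    row=p[r];m=(row[:,2]>row[:,0]*.85)&(row.min(1)>100);c=np.where(m[250:390])[0]+250
    print(x,a.round(1).tolist(),c.min(),c.max())
print(proj(f,[kp(0.024,0,.02),kp(.024,0,.01)]))
# press front bottom edges as seen in wrist
print(p[0:22,230].tolist()[::2]);
for r in (0,5,10):
    m=(p[r,:,2]>p[r,:,0]*.85)&(p[r].min(1)>60);c=np.where(m)[0];print(r,c.min(),c.max())
print(world(f,[[190,0],[455,0]],.07),world(f,[[215,14],[430,14]],0.0))
E
```

```text
0.116 [[279.7, -19.2], [345.3, -19.3], [312.5, -19.3]]
0.09 [[281.8, 56.9], [343.8, 56.8], [312.8, 56.8]] 286 347
0.06 [[284.1, 134.8], [342.1, 134.7], [313.1, 134.8]] 288 345
0.03 [[286.1, 203.5], [340.7, 203.4], [313.4, 203.4]] 290 343
0.024 [[286.5, 216.2], [340.4, 216.1], [313.4, 216.2]] 290 342
[[313.18837635 227.84890148]
 [313.38822028 218.852926  ]]
[[122, 120, 122], [109, 109, 108], [94, 93, 93], [88, 89, 89], [115, 118, 122], [73, 74, 76], [51, 51, 49], [50, 48, 46], [59, 57, 57], [117, 89, 67], [126, 84, 50]]
0 190 455
5 197 447
10 205 439
[[ 0.54939256 -0.01326281  0.07      ]
 [ 0.55464355 -0.15054753  0.07      ]] [[ 0.55561576 -0.00667668  0.        ]
 [ 0.56143729 -0.1589988   0.        ]]
```

```bash
python3 -m crank '{"travel":[[0,0,-2],[0,0,-4],[0,0,-4.9],[0,0,-4.9],[0,0,-4.9]],"turn":[[0,0,0],[0,0,0],[0,0,0],[0,0,0],[0,0,0]],"gripper":[1,1,1,1,1]}'
python3 -m crank '{"travel":[[0.6,0,0],[1.2,0,0],[1.8,0,0],[2.4,0,0],[2.4,0,0]],"turn":[[0,0,0],[0,0,0],[0,0,0],[0,0,0],[0,0,0]],"gripper":[1,1,1,1,1]}'
python3 -m crank '{"travel":[[0.5,0,0],[1,0,0],[1.5,0,0],[1.5,0,0],[1.5,0,0]],"turn":[[0,0,0],[0,0,0],[0,0,0],[0,0,0],[0,0,0]],"gripper":[1,1,1,1,1]}'
python3 - <<'E'
from h import *
s=bot.observe();print(s['position'],s['tool_rot'],s['force'],s['moment'])
f=bot.grab_frame('wrist');np.save('pics/w30.npy',f,allow_pickle=True)
cv2.imwrite('pics/w3.png',f['pixels'][:,:,::-1])
E
```

```text
clock: 5.85
position: [0.4297, -0.0828, 0.0759]
tool_rot: [3.142, 0.001, 0.038]
force: [-1.3, 0.2, -0.6]
grip_width: 0.0171
finger_force: 108.1
clock: 6.35
position: [0.4545, -0.083, 0.0756]
tool_rot: [-3.142, 0.0, 0.037]
force: [-0.3, -0.1, -0.4]
grip_width: 0.0172
finger_force: 108.1
clock: 6.85
position: [0.4684, -0.083, 0.0754]
tool_rot: [3.142, 0.001, 0.037]
force: [0.3, 0.8, -1.4]
grip_width: 0.0172
finger_force: 108.1
[ 0.46838944 -0.08304292  0.07540248] [3.14157669e+00 1.34502322e-03 3.72963735e-02] [ 0.26451771  0.81063231 -1.39208272] [ 0.01537868  0.01828077 -0.0624254 ]
```

View pics/w3.png

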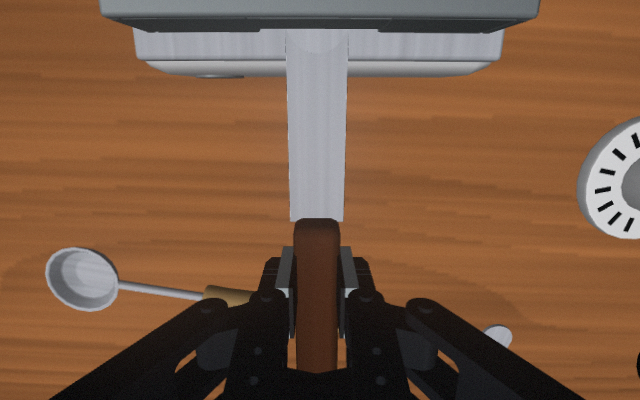

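The blade is entering the notch cleanly: the notch spans columns 260–378 and the blade is centred at 317.

```bash
python3 -m crank '{"travel":[[0.5,0,0],[1,0,0],[1.5,0.1,0],[2.1,0.1,0],[2.1,0.1,0]],"turn":[[0,0,0],[0,0,0],[0,0,0],[0,0,0],[0,0,0]],"gripper":[1,1,1,1,1]}' 120
python3 -m crank '{"travel":[[0.1,0,1.4],[0.3,0,2.6],[0.5,0,3.7],[0.8,0,4.9],[0.8,0,4.9]],"turn":[[0,0,0],[0,0,0],[0,0,0],[0,0,0],[0,0,0]],"gripper":[1,1,1,1,1]}'
python3 - <<'E'
from h import *
s=bot.observe();print(s['position'],s['tool_rot'],s['force'],s['moment'])
f=bot.grab_frame('wrist');np.save('pics/w40.npy',f,allow_pickle=True)
g=bot.grab_frame('scene')
im=np.zeros((600,800,3),np.uint8);im[:400,:640]=f['pixels'][:,:,::-1]
im[400:600,:320]=cv2.resize(crop(g,230,350,170,270,4),(320,200));cv2.imwrite('pics/w4.png',im)
E
```

```text
clock: 7.4
position: [0.4904, -0.0819, 0.0755]
tool_rot: [-3.142, 0.001, 0.038]
force: [0.7, 0.1, -0.5]
grip_width: 0.0168
finger_force: 121.0
clock: 7.9
position: [0.4983, -0.0821, 0.1257]
tool_rot: [3.141, -0.001, 0.037]
force: [-0.1, 0.1, -0.7]
grip_width: 0.0167
finger_force: 121.3
[ 0.49833149 -0.08210817  0.12568776] [ 3.14132476e+00 -9.56984189e-04  3.72357659e-02] [-0.11751731  0.06565564 -0.72723559] [ 0.01123971 -0.018048    0.05371036]
```

View pics/w4.png

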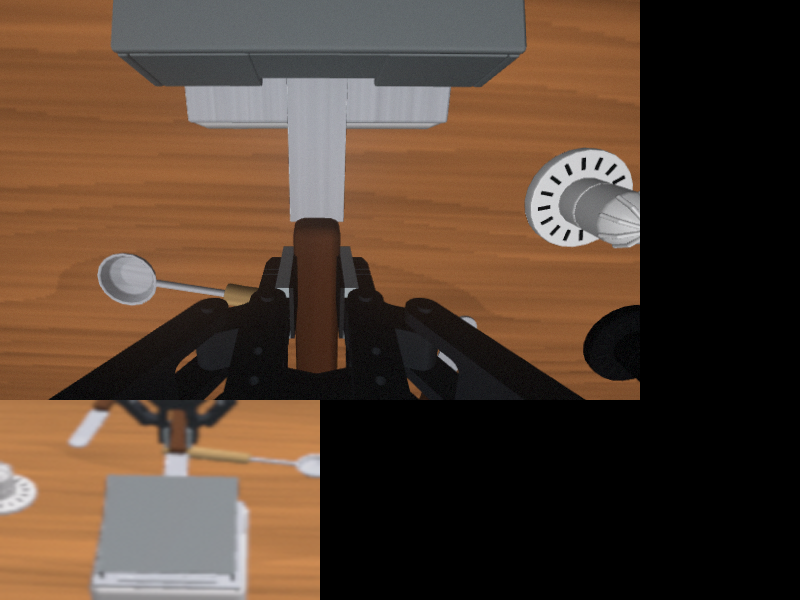

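The cover is lifting (about 20°), with its edge resting on the blade near row 80. I'll carry on along the arc.

```bash
python3 -m crank '{"travel":[[0.5,0,1],[1,0,2],[1.6,0.1,3],[2.2,0.1,3.9],[2.9,0.1,4.7]],"turn":[[0,0,0],[0,0,0],[0,0,0],[0,0,0],[0,0,0]],"gripper":[1,1,1,1,1]}'
python3 -m crank '{"travel":[[0.9,0,0.7],[2.2,0.1,1.1],[3.2,0.1,1.5],[4.2,0.2,1.7],[5.2,0.2,1.9]],"turn":[[0,0,0],[0,0,0],[0,0,0],[0,0,0],[0,0,0]],"gripper":[1,1,1,1,1]}'
python3 - <<'E'
from h import *
s=bot.observe();print(s['position'],s['tool_rot'],s['force'],s['moment'])
f=bot.grab_frame('wrist')
g=bot.grab_frame('scene')
im=np.zeros((600,800,3),np.uint8);im[:400,:640]=f['pixels'][:,:,::-1]
im[400:600,:320]=cv2.resize(crop(g,230,350,170,270,4),(320,200));cv2.imwrite('pics/w5.png',im)
E
```

```text
clock: 8.5
position: [0.5272, -0.0809, 0.1724]
tool_rot: [-3.142, 0.001, 0.038]
force: [1.8, 0.7, -6.2]
grip_width: 0.0168
finger_force: 120.7
clock: 9.0
position: [0.5791, -0.0789, 0.1905]
tool_rot: [-3.142, 0.001, 0.037]
force: [-1.3, 0.3, -2.2]
grip_width: 0.0166
finger_force: 121.2
[ 0.5791281  -0.078906    0.19054041] [-3.14153707e+00  1.47021007e-03  3.74521568e-02] [-1.32563599  0.31329938 -2.1790458 ] [0.20596924 0.41845252 0.05715729]
```

View pics/w5.png

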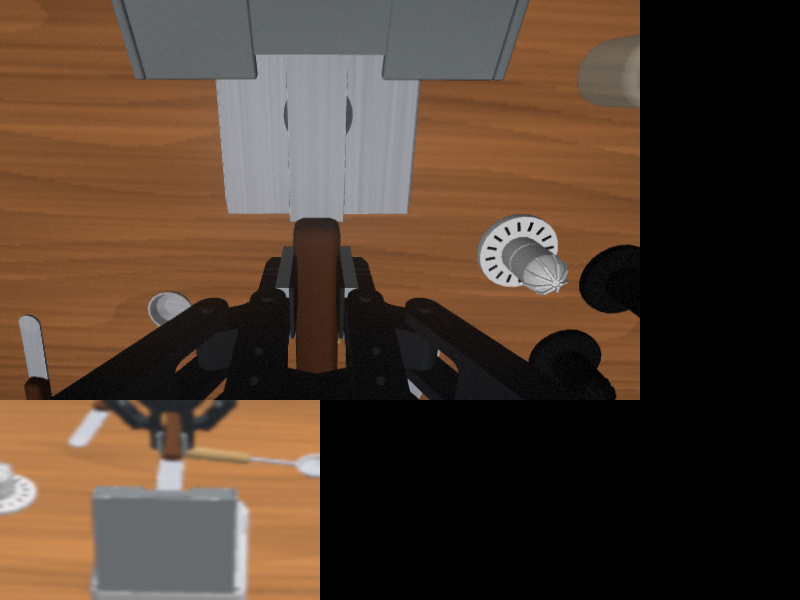

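The cover is at about 65–70°, and the collar is visible under the blade at (318,115). I'll keep pushing.

```bash
python3 -m crank '{"travel":[[1,0,0],[2.1,0.1,0.1],[3.1,0.1,0],[4.2,0.2,-0.2],[5.2,0.2,-0.5]],"turn":[[0,0,0],[0,0,0],[0,0,0],[0,0,0],[0,0,0]],"gripper":[1,1,1,1,1]}'
python3 -m crank '{"travel":[[1,0,-0.3],[1.8,0.1,-0.7],[2.6,0.1,-1.1],[2.6,0.1,-1.1],[2.6,0.1,-1.1]],"turn":[[0,0,0],[0,0,0],[0,0,0],[0,0,0],[0,0,0]],"gripper":[1,1,1,1,1]}'
python3 - <<'E'
from h import *
s=bot.observe();print(s['position'],s['tool_rot'],s['force'],s['moment'])
f=bot.grab_frame('wrist')
g=bot.grab_frame('scene')
im=np.zeros((600,800,3),np.uint8);im[:400,:640]=f['pixels'][:,:,::-1]
im[400:600,:320]=cv2.resize(crop(g,230,350,170,270,4),(320,200));
t=bot.grab_frame('top');np.save('pics/t50.npy',t,allow_pickle=True);im[400:600,320:620]=cv2.resize(crop(t,280,400,105,185,5),(300,200));cv2.imwrite('pics/w6.png',im)
E
```

```text
clock: 9.6
position: [0.6314, -0.0769, 0.1852]
tool_rot: [-3.142, 0.001, 0.037]
force: [-1.0, -0.1, -0.3]
grip_width: 0.0165
finger_force: 121.3
clock: 10.1
position: [0.6564, -0.076, 0.1743]
tool_rot: [-3.142, 0.001, 0.037]
force: [0.0, 0.2, -0.9]
grip_width: 0.0167
finger_force: 121.3
[ 0.6564479  -0.07601469  0.17431997] [-3.14156988e+00  1.27511213e-03  3.73379275e-02] [ 0.0190575   0.20037288 -0.92633355] [-0.0008533   0.02818615  0.00292721]
```

View pics/w6.png

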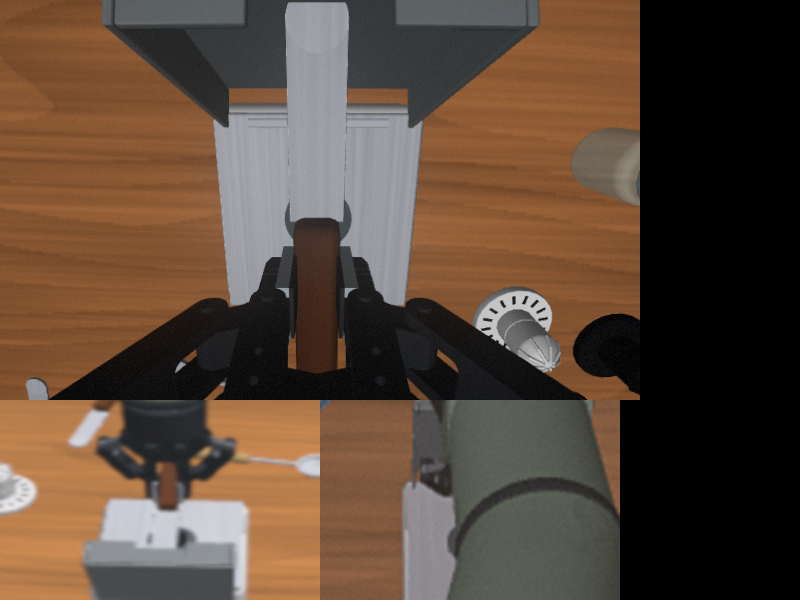

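The cover stands well past upright (about 108°) and leans back. Next I'll withdraw the knife and lay it in the free area at about (0.50, 0.17).

```bash
python3 -m crank '{"travel":[[-2,0,0],[-6,0,0],[-10,0,0],[-14,0,0],[-16,1,0]],"turn":[[0,0,0],[0,0,0],[0,0,0],[0,0,0],[0,0,0]],"gripper":[1,1,1,1,1]}'
python3 -m crank '{"travel":[[0,4.5,0],[0,9,0],[0,13.5,0],[0,18,0],[0,22,-1]],"turn":[[0,0,0],[0,0,0],[0,0,0],[0,0,0],[0,0,0]],"gripper":[1,1,1,1,1]}'
python3 -m crank '{"travel":[[0,1.6,-4],[0,1.6,-8],[0,1.6,-12],[0,1.6,-14],[0,1.6,-14.8]],"turn":[[0,0,0],[0,0,0],[0,0,0],[0,0,0],[0,0,0]],"gripper":[1,1,1,1,1]}'
python3 -m crank '{"travel":[[0,0,-0.4],[0,0,-0.8],[0,0,-1],[0,0,-1],[0,0,-1]],"turn":[[0,0,0],[0,0,0],[0,0,0],[0,0,0],[0,0,0]],"gripper":[1,1,1,1,1]}'
```

```text
clock: 10.75
position: [0.4934, -0.0673, 0.1749]
tool_rot: [3.141, 0.002, 0.035]
force: [0.5, -1.1, -0.5]
grip_width: 0.0171
finger_force: 121.3
clock: 11.25
position: [0.4968, 0.1564, 0.1658]
tool_rot: [-3.141, -0.002, 0.038]
force: [0.3, -0.0, 0.1]
grip_width: 0.0166
finger_force: 121.3
clock: 11.75
position: [0.4956, 0.1697, 0.0149]
tool_rot: [3.141, 0.003, 0.038]
force: [0.6, -0.7, -0.7]
grip_width: 0.0167
finger_force: 121.3
clock: 12.25
position: [0.4968, 0.1701, 0.007]
tool_rot: [-3.141, 0.0, 0.037]
force: [-0.0, 0.4, -1.1]
grip_width: 0.0167
finger_force: 121.3
```

```bash
python3 -m crank '{"travel":[[0,0,-0.1],[0,0,-0.1],[0,0,-0.1],[0,0,-0.1],[0,0,-0.1]],"turn":[[0,0,0],[0,0,0],[0,0,0],[0,0,0],[0,0,0]],"gripper":[1,0.85,0.7,0.5,0.3]}' 30
python3 -m crank '{"travel":[[0,0,0.1],[0,0,2],[0,0,6],[0,0,10],[0,0,15]],"turn":[[0,0,0],[0,0,0],[0,0,0],[0,0,0],[0,0,0]],"gripper":[0,0,0,0,0]}'
python3 - <<'E'
from h import *
t=bot.grab_frame('top');np.save('pics/t60.npy',t,allow_pickle=True);w=bot.grab_frame('wrist');np.save('pics/w60.npy',w,allow_pickle=True)
im=np.zeros((600,800,3),np.uint8);im[:300,:480]=cv2.resize(w['pixels'][:,:,::-1],(480,300));im[300:600,:800]=cv2.resize(crop(t,210,450,140,230,4),(800,300))
cv2.imwrite('pics/w7.png',im);print(bot.observe()['position'])
E
```

```text
clock: 12.75
position: [0.4965, 0.17, 0.0055]
tool_rot: [-3.142, 0.001, 0.037]
force: [0.8, -0.2, -0.4]
grip_width: 0.054
finger_force: 0.0
clock: 13.25
position: [0.4957, 0.1697, 0.1564]
tool_rot: [3.141, 0.003, 0.038]
force: [0.5, -0.2, 0.5]
grip_width: 0.0853
finger_force: 0.0
[0.49890576 0.17091707 0.16113034]
```

View pics/w7.png

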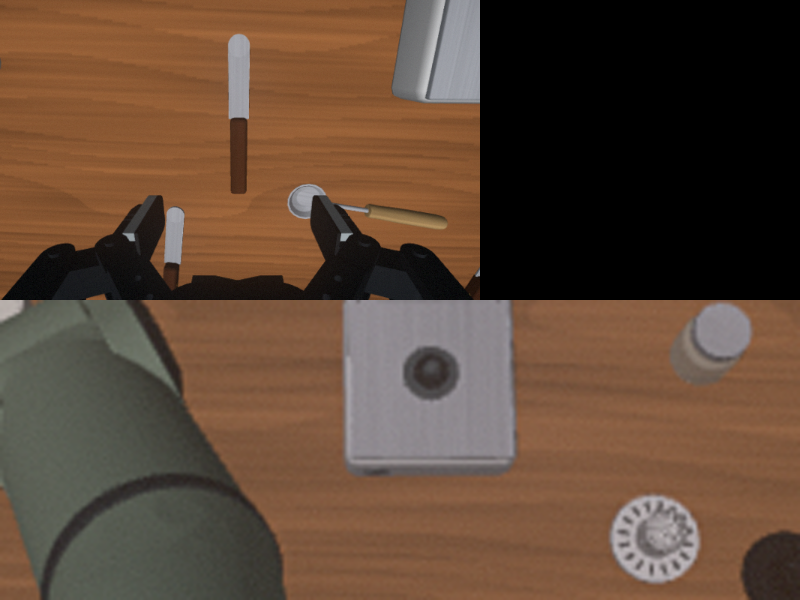

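```bash
python3 - <<'E'
from h import *
t=load('t6');w=load('w6');E=w['extrinsics'];s=bot.observe()
c=-E[:3,:3].T@E[:3,3];print('cam rel tcp',c-[.4957,.17,.156])
p=t['pixels'][150:172,325:353].astype(int).max(2);m=p<110;q=np.argwhere(m)[:,::-1]+[325,150];print(len(q),q.min(0),q.max(0),q.mean(0))
print('collar',world(t,[[338.6,161.2],(q.min(0)+q.max(0))/2],.08),'deck',world(t,[[314.5-.0,187],[364.3,187]],.07))
print('reamer',world(t,[[405.9,211]],.01))
E
```

```text
cam rel tcp [0.08056881 0.00228693 0.15138707]
213 [331 154] [347 169] [338.74178404 161.45070423]
collar [[ 0.63630732 -0.07718859  0.08      ]
 [ 0.63538722 -0.07842362  0.08      ]] deck [[ 0.55562476 -0.00550969  0.07      ]
 [ 0.5597921  -0.15721804  0.07      ]]
reamer [[ 0.49978213 -0.29746751  0.01      ]]
```

```bash
python3 -m crank '{"travel":[[-0.4,-4.2,2],[-0.8,-8.4,4],[-1.2,-12.6,4],[-1.6,-16.8,4],[-2,-21,4]],"turn":[[0,0,-5],[0,0,-10],[0,0,-15],[0,0,-20],[0,0,-25]],"gripper":[0,0,0,0,0]}'
python3 -m crank '{"travel":[[-0.4,-4.2,0],[-0.8,-8.4,0],[-1.2,-12.6,0],[-1.6,-16.8,0],[-2,-21,0]],"turn":[[0,0,-5],[0,0,-10],[0,0,-15],[0,0,-20],[0,0,-25]],"gripper":[0,0,0,0,0]}'
python3 -m crank '{"travel":[[0,0,0],[0,0,0],[0,0,0],[0,0,0],[0,0,0]],"turn":[[0,0,0],[0,0,0],[0,0,0],[0,0,0],[0,0,0]],"gripper":[0,0,0,0,0]}'
python3 - <<'E'
from h import *
w=bot.grab_frame('wrist');np.save('pics/w70.npy',w,allow_pickle=True)
im=w['pixels'][:,:,::-1].copy()
a=np.linspace(0,2*np.pi,40)
for r,z in((.042,0.),(.02,.052)):
    for u in proj(w,np.c_[.4998+r*np.cos(a),-.2975+r*np.sin(a),z+0*a]):cv2.circle(im,tuple(int(v) for v in u.round()),1,(0,255,0),-1)
cv2.imwrite('pics/w8.png',im);s=bot.observe();print(s['position'],s['tool_rot'])
p=w['pixels'].astype(int);print(w['extrinsics'].round(3).tolist())
E
```

```text
clock: 13.85
position: [0.4761, -0.0416, 0.1958]
tool_rot: [-3.141, 0.0, -0.403]
force: [0.8, 1.2, 0.0]
grip_width: 0.0855
finger_force: 0.0
clock: 14.35
position: [0.456, -0.2517, 0.1957]
tool_rot: [-3.141, 0.001, -0.839]
force: [0.6, 1.2, 0.6]
grip_width: 0.0857
finger_force: 0.0
clock: 14.85
position: [0.4567, -0.2492, 0.1956]
tool_rot: [-3.141, 0.001, -0.834]
force: [0.3, -0.7, 0.2]
grip_width: 0.0854
finger_force: 0.0
[ 0.45670017 -0.24936279  0.19557566] [-3.14139549e+00  1.12337165e-03 -8.34061944e-01]
[[-0.741, -0.672, 0.0, 0.17], [-0.639, 0.705, 0.308, 0.439], [-0.207, 0.228, -0.951, 0.498], [0.0, 0.0, 0.0, 1.0]]
```

View pics/w8.png

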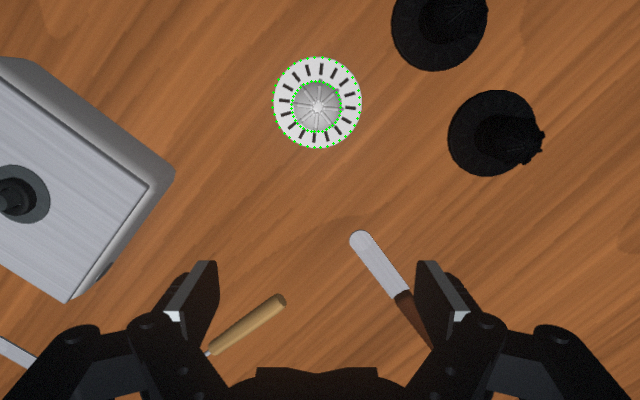

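The white reamer is at (317,103) and matches the predicted outline to within about 1 px. The black look-alikes at (438,25) and (492,135) are clear of the grasp.

```bash
python3 -m crank '{"travel":[[2.2,-2.5,0],[4.3,-4.9,0],[4.3,-4.9,-4],[4.3,-4.9,-8],[4.3,-4.9,-11]],"turn":[[0,0,0],[0,0,0],[0,0,0],[0,0,0],[0,0,0]],"gripper":[0,0,0,0,0]}' 60
python3 -m crank '{"travel":[[0,0,-3],[0,0,-5.5],[0,0,-6.5],[0,0,-6.5],[0,0,-6.5]],"turn":[[0,0,0],[0,0,0],[0,0,0],[0,0,0],[0,0,0]],"gripper":[0,0,0,0.3,0.6]}'
python3 -m crank '{"travel":[[0,0,0],[0,0,0],[0,0,0],[0,0,0],[0,0,0]],"turn":[[0,0,0],[0,0,0],[0,0,0],[0,0,0],[0,0,0]],"gripper":[1,1,1,1,1]}'
python3 -m crank '{"travel":[[0,0,1],[0,0,4],[0,0,8],[0,0,12],[0,0,14]],"turn":[[0,0,0],[0,0,0],[0,0,0],[0,0,0],[0,0,0]],"gripper":[1,1,1,1,1]}'
```

```text
clock: 15.4
position: [0.4991, -0.2984, 0.0833]
tool_rot: [3.141, 0.002, -0.835]
force: [0.2, 0.3, 0.5]
grip_width: 0.0853
finger_force: 0.0
clock: 15.9
position: [0.5, -0.2992, 0.0215]
tool_rot: [-3.141, 0.0, -0.835]
force: [0.3, 0.5, -0.4]
grip_width: 0.0587
finger_force: 0.0
clock: 16.4
position: [0.5002, -0.2994, 0.0221]
tool_rot: [-3.141, -0.001, -0.835]
force: [-2.9, 2.1, 12.0]
grip_width: 0.0386
finger_force: 59.5
clock: 16.9
position: [0.5004, -0.2997, 0.165]
tool_rot: [-3.14, -0.003, -0.836]
force: [0.5, 0.1, -1.4]
grip_width: 0.0385
finger_force: 60.6
```

```bash
python3 -m crank '{"travel":[[1.3,4.6,0],[2.6,9.2,0],[3.9,13.8,0],[5.2,18.4,0],[6.5,23,0]],"turn":[[0,0,0],[0,0,0],[0,0,0],[0,0,0],[0,0,0]],"gripper":[1,1,1,1,1]}'
python3 -m crank '{"travel":[[1,2.5,0.5],[1.7,5.1,0.5],[1.7,5.1,0.5],[1.7,5.1,0.5],[1.7,5.1,0.5]],"turn":[[0,0,0],[0,0,0],[0,0,0],[0,0,0],[0,0,0]],"gripper":[1,1,1,1,1]}'
python3 - <<'E'
from h import *
w=bot.grab_frame('wrist');np.save('pics/w80.npy',w,allow_pickle=True)
im=w['pixels'][:,:,::-1].copy()
g=bot.grab_frame('scene')
a=np.linspace(0,2*np.pi,40)
for r,z in((.016,.08),(.005,.094)):
    for u in proj(w,np.c_[.636+r*np.cos(a),-.078+r*np.sin(a),z+0*a]):cv2.circle(im,tuple(int(v) for v in u.round()),0,(0,255,0),-1)
o=np.zeros((600,800,3),np.uint8);o[:400,:640]=im;o[400:600,:320]=cv2.resize(crop(g,230,350,170,270,4),(320,200))
cv2.imwrite('pics/w9.png',o);s=bot.observe();print(s['position'],s['tool_rot'],s['force'])
E
```

```text
clock: 17.4
position: [0.5648, -0.0671, 0.1618]
tool_rot: [-3.141, 0.0, -0.836]
force: [0.4, -0.6, -0.8]
grip_width: 0.0386
finger_force: 60.6
clock: 17.9
position: [0.5813, -0.0192, 0.166]
tool_rot: [3.142, 0.001, -0.837]
force: [-0.1, -0.6, -0.5]
grip_width: 0.0383
finger_force: 60.6
[ 0.5812964  -0.01921222  0.16583085] [ 3.14156767e+00  7.28794354e-04 -8.36937649e-01] [ 1.39656794  0.3044161  -0.89049011]
```

View pics/w9.png

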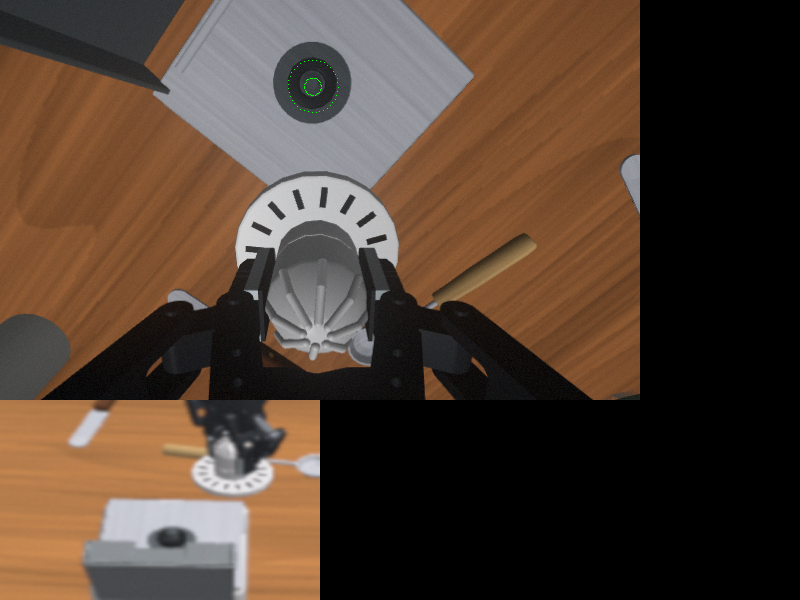

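```bash
python3 - <<'E'
from h import *
from scipy.optimize import least_squares
w=load('w8');g=cv2.GaussianBlur(w['pixels'],(3,3),0).astype(int)
s=bot.observe();P=s['position'];R=Ro.from_euler('xyz',s['tool_rot']).as_matrix()
def edge(c,angs,r0,r1,fn):
    out=[]
    for a in angs:
        rr=np.arange(r0,r1,.5);x=c[0]+rr*np.cos(a);y=c[1]+rr*np.sin(a)
        v=np.array([fn(g[int(round(j)),int(round(i))]) for i,j in zip(x,y)])
        k=np.argmax(np.abs(v[4:]-v[:-4]));out.append([x[k+2],y[k+2]])
    return np.array(out)
def fit(pts,z):
    q=world(w,pts,z)[:,:2]
    f=lambda p:np.hypot(*(q-p[:2]).T)-p[2]
    r=least_squares(f,[*q.mean(0),.03],loss='soft_l1',f_scale=.0005);return r.x,np.abs(f(r.x)).mean()
gray=lambda v:v.mean()
red=lambda v:v[2]-.0*v[0]
A=np.linspace(0,2*np.pi,60,endpoint=False)
for nm,r0,r1,z in(('ring',32,52,.07),('collar',16,31,.08),('pin',5,16,.094-.005)):
    print(nm,fit(edge((312,83),A,r0,r1,gray),z))
print('disc',[(z,fit(edge((317,248),np.linspace(np.pi*1.12,np.pi*1.88,50),60,95,red),P[2]-.022+z)) for z in(.0,.01)],'tcp',P,R[:2,0])
E
```

```text
ring (array([ 0.6378687 , -0.07896986,  0.02587078]), np.float64(0.00018957095518783545))
collar (array([ 0.63780154, -0.07878921,  0.01565384]), np.float64(0.0001700723414085073))
pin (array([ 0.63759833, -0.07878951,  0.00766575]), np.float64(0.0003497538930556409))
disc [(0.0, (array([ 0.57622412, -0.0151384 ,  0.04389149]), np.float64(0.0011881594668533267))), (0.01, (array([ 0.57972386, -0.01901001,  0.04121064]), np.float64(0.0011176619970320056)))] tcp [ 0.5812964  -0.01921222  0.16583085] [ 0.66973987 -0.74259543]
```

The pin fits to sub-millimetre (the ring, collar and pin circles agree). Next I'll move over it and lower, watching the force.

```bash
python3 -m crank '{"travel":[[2,-2,0],[4,-4,0],[5.8,-5.9,-1],[5.8,-5.9,-3],[5.8,-5.9,-4.4]],"turn":[[0,0,0],[0,0,0],[0,0,0],[0,0,0],[0,0,0]],"gripper":[1,1,1,1,1]}'
python3 -m crank '{"travel":[[0,0,-0.2],[0,0,-0.4],[0,0,-0.6],[0,0,-0.8],[0,0,-0.8]],"turn":[[0,0,0],[0,0,0],[0,0,0],[0,0,0],[0,0,0]],"gripper":[1,1,1,1,1]}'
```

```text
clock: 18.5
position: [0.639, -0.0783, 0.1202]
tool_rot: [3.141, 0.002, -0.837]
force: [-0.3, 1.1, -1.1]
grip_width: 0.0385
finger_force: 60.6
clock: 19.0
position: [0.6396, -0.0769, 0.1138]
tool_rot: [-3.141, 0.001, -0.835]
force: [-0.6, 0.0, -0.4]
grip_width: 0.0386
finger_force: 60.6
```

```bash
python3 -m crank '{"travel":[[0,0,-0.2],[0,0,-0.4],[0,0,-0.6],[0,0,-0.8],[0,0,-0.8]],"turn":[[0,0,0],[0,0,0],[0,0,0],[0,0,0],[0,0,0]],"gripper":[1,1,1,1,1]}'
python3 -c "
from workcell import bot
s=bot.observe();print(s['position'],s['force'],s['moment'])"
```

```text
clock: 19.5
position: [0.6393, -0.0772, 0.1051]
tool_rot: [3.141, 0.001, -0.835]
force: [-0.3, -2.1, -2.1]
grip_width: 0.0384
finger_force: 60.6
[ 0.63934042 -0.07721373  0.10512198] [-0.25572512 -2.10432503 -2.09467323] [-0.51398227  0.02792812  0.04659506]
```

The socket is on the pin with only a small side force. I'll ease it toward −y and press down.

```bash
python3 -m crank '{"travel":[[0,-0.05,-0.1],[0,-0.05,-0.2],[0,-0.05,-0.3],[0,-0.05,-0.4],[0,-0.05,-0.5]],"turn":[[0,0,0],[0,0,0],[0,0,0],[0,0,0],[0,0,0]],"gripper":[1,1,1,1,1]}' 110
python3 -m crank '{"travel":[[0,0,-0.1],[0,0,-0.2],[0,0,-0.3],[0,0,-0.3],[0,0,-0.3]],"turn":[[0,0,0],[0,0,0],[0,0,0],[0,0,0],[0,0,0]],"gripper":[1,1,1,1,1]}'
```

```text
clock: 20.0
position: [0.6395, -0.0774, 0.1006]
tool_rot: [-3.141, 0.001, -0.835]
force: [-2.8, 0.2, 4.1]
grip_width: 0.0376
finger_force: 110.4
clock: 20.5
position: [0.6396, -0.0774, 0.0978]
tool_rot: [-3.141, 0.001, -0.835]
force: [-2.9, 0.5, 7.2]
grip_width: 0.0377
finger_force: 110.8
```

```bash
python3 -m crank '{"travel":[[0,0,-0.1],[0,0,-0.2],[0,0,-0.3],[0,0,-0.35],[0,0,-0.35]],"turn":[[0,0,0],[0,0,0],[0,0,0],[0,0,0],[0,0,0]],"gripper":[1,1,1,1,1]}'
python3 -m crank '{"travel":[[0,0,-0.1],[0,0,-0.1],[0,0,-0.1],[0,0,-0.1],[0,0,-0.1]],"turn":[[0,0,0],[0,0,0],[0,0,0],[0,0,0],[0,0,0]],"gripper":[1,1,1,1,1]}'
```

```text
clock: 21.0
position: [0.6398, -0.0775, 0.0961]
tool_rot: [-3.141, 0.0, -0.835]
force: [-12.6, 2.3, 34.6]
grip_width: 0.0382
finger_force: 114.4
clock: 21.5
position: [0.64, -0.0776, 0.0959]
tool_rot: [-3.14, 0.0, -0.836]
force: [-16.5, 2.1, 49.1]
grip_width: 0.0376
finger_force: 115.9
```

```bash
python3 -m crank '{"travel":[[0,0,0.05],[0,0,0.1],[0,0,0.1],[0,0,0.1],[0,0,0.1]],"turn":[[0,0,0],[0,0,0],[0,0,0],[0,0,0],[0,0,0]],"gripper":[1,1,1,1,1]}'
python3 - <<'E'
from h import *
s=bot.observe();print(s['position'],s['force'])
w=bot.grab_frame('wrist');t=bot.grab_frame('top');g=bot.grab_frame('scene')
o=np.zeros((600,800,3),np.uint8);o[:250,:400]=cv2.resize(w['pixels'][:,:,::-1],(400,250));o[:250,400:800]=cv2.resize(t['pixels'][:,:,::-1],(400,250))
o[250:600,:525]=cv2.resize(crop(g,120,480,90,290,2),(525,350));o[250:550,525:800]=cv2.resize(crop(g,255,335,200,287,4),(275,300))
cv2.imwrite('pics/w10.png',o)
E
```

```text
clock: 22.0
position: [0.6398, -0.0776, 0.0961]
tool_rot: [-3.14, 0.0, -0.836]
force: [-12.1, 3.0, 34.7]
grip_width: 0.0374
finger_force: 114.0
[ 0.63982046 -0.07756934  0.09609287] [-12.06100232   2.96580252  34.6662489 ]
```

View pics/w10.png

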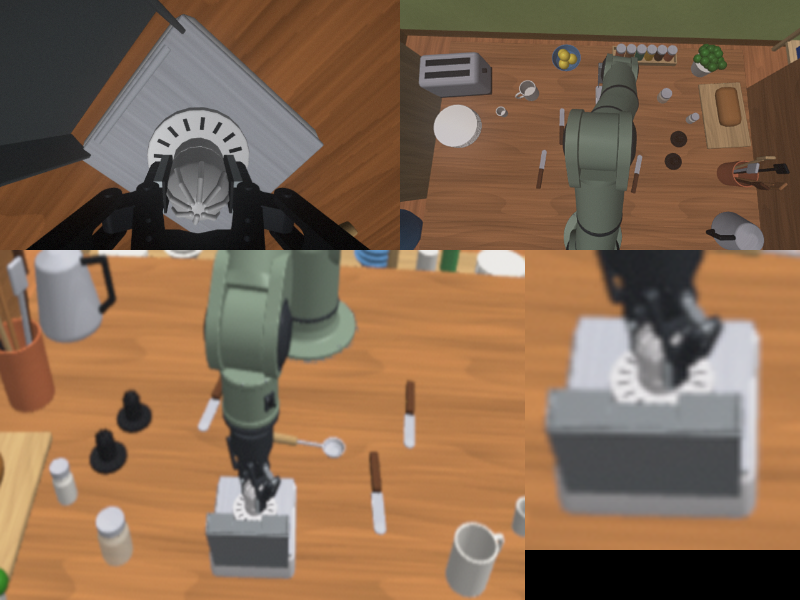

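The cover is back, the knife lies flat, and the reamer is seated and held down at the stop with about 35 N. The other items are where they were.

```bash
python3 -c "
from workcell import bot
print(bot.job_done())"
```

```text
the job is handed in; nothing more can be done
None
```

I handed the job in at about 22 s: the knife levered the cover to about 108°, the knife lies flat and released on the worktop, and the reamer sits on the drive pin, held down at the stop with about 35 N. No verdict came back.

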